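# Lock the treadmill pod's hatch and hold its enabling paddle

## Task

Get the treadmill control pod ready for a powered check: slide the barrel bolt on its hatch fully home into the keeper, and only then press the rubber pad of the enabling switch's sprung paddle half-way down with the fingertips, so that the top of the pad is level with the two index posts beside it. Never push the paddle to its bottom stop (that trips the switch), leave everything else on the bench where it is, and finish while still holding the paddle half-way down: the program ends with the fingers pressing it.

Things in the scene. Friction and masses are not known exactly. Their poses are not given: they have to be found in the camera images.
- pod: treadmill control pod, black block fixed to the bench, 160 (its x) by 200 mm (its y), deck 65 mm high; origin under its centre, z up, yaw within 0.5 rad of 0; stands left or right (may swap with the switch). Aluminium hatch on its -y half; grey display bar 97 mm high along its far edge, x 45 to 75 mm. The bolt runs along the pod's y at x = -20 mm and slides home towards the pod's +y.
- bolt (a joint): travel of the barrel bolt in m: 0 drawn back, 0.040 fully home in the keeper (hard stop); starts between 0 and 0.010. It grows as the bolt moves towards the pod's +y. About 2.5 N of friction, stays where it is left.
- bolt_knob (a point): centre of the top of the bolt's upright steel knob, a plain cylinder 14 mm across, its top 130 mm above the bench; the knob rises 36 mm clear above the straps that guide the bolt (tops 93 mm above the bench), so it can be pinched or pushed from above. Axes as the pod's.
- keeper (a point): centre of the keeper, a steel strap on the deck that the bolt's 12 mm round end enters, 83 mm above the bench, in line with the bolt; axes as the pod's.
- switchbox: enabling switch, grey box fixed to the bench, 170 (its x) by 90 mm (its y), top 58 mm high; origin under its centre, z up, yaw within 0.5 rad of 0. A paddle hinged near its far (+x) end points along its -x, towards the robot, rising 0.45 rad at rest. Two steel index posts 8 mm thick stand at x = -32 mm, 34 mm either side of its middle line, tops 99 mm above the bench.
- paddle_angle (a joint): paddle angle in rad: 0 released (up), 0.25 half-way (pad level with the posts' tops), 0.50 at the bottom stop. A spring pushes it back up: pressed at the pad it takes about 3 N to start, 9 N half-way, 16 N at the bottom.
- paddle_pad (a point): centre of the upper face of the paddle's black rubber pad (40 mm long, 44 mm wide, 10 mm thick), 95 mm from the hinge axis; about 121 mm above the bench when released, 99 mm half-way, 75 mm at the bottom. Axes parallel to the switch's when the paddle is released.
- paddle: the moving paddle: a steel arm 26 mm wide with the pad at its free end, 115 mm long from the hinge. Origin in the middle of its hinge axis, 75 mm above the bench, at x = 60 mm of the switch; axes parallel to the switch's when released, hinge along y; turns with the paddle.
- dumbbell: bystander, leave alone: dumbbell with two black rubber heads 64 mm across, 160 mm long, lying; origin under its centre
- plate: bystander, leave alone: steel weight plate, 120 mm across, 22 mm thick, lying flat; origin under its centre
- bottle: bystander, leave alone: grey drinking bottle, 68 mm across, 190 mm tall, standing; origin under its centre
- wrench: bystander, leave alone: steel wrench 170 mm long, lying flat
- screwdriver: bystander, leave alone: screwdriver with a black handle, 190 mm long, lying flat
- collar: bystander, leave alone: steel bar collar, ring 56 mm across and 30 mm high, often between the two devices; origin under its centre
- tin: bystander, leave alone: low aluminium tin, 52 mm across, 40 mm high; origin under its centre
Mind the look-alikes: they are no part of the job. Leave any orange look-alike of the switchbox alone.

How it is judged:
On the way, in this order (a step that is already met when the one before it is completed fails the run):
1. the bolt is slid home into its keeper (value of joint bolt above 0.035 m), for 0.2 s.
2. the paddle is pressed half-way by the fingers, the bolt still home (value of joint bolt above 0.035 m and value of joint paddle_angle between 0.17 and 0.33 rad and contact force between the fingers and paddle above 4 N), for 0.3 s.
At the end, for the whole second after the job is handed in: The bolt is within 5 mm of fully home; the paddle stands still at half travel (0.25 rad, within 0.08 rad, about 8 mm at the pad) and the fingers press on the paddle with more than 4 N, through the last second (all of step 2 and velocity of joint paddle_angle between -0.1 and 0.1 rad/s); the arm keeps its last pose, push and grip.
It fails at once if the paddle is pressed before the bolt is home (value of joint paddle_angle above 0.12 rad and value of joint bolt below 0.033 m).
It fails at once if the paddle is pushed to (within 0.04 rad of) its bottom stop (value of joint paddle_angle above 0.46 rad).
It fails at once if a bystander is moved by more than 30 mm (distance of any of dumbbell, plate, bottle, wrench, screwdriver, collar, tin from where it was at the start of the episode above 0.03 m).
It also fails if it takes over 43 s, if anything falls off the work surface, if the arm or the gripper's body presses on something with over 40 N, if the wrist force passes 120 N, or if a joint passes its speed limit or range.

## Robot

A 7-joint arm with a two-finger parallel gripper is mounted at the origin on the work surface. World frame = base frame: x ahead of the robot, y to its left, z up, the work surface at z = 0. Lengths are in m, angles in rad, forces in N, time in s.
With the tool pointing down it reaches from about 0.4 to 0.85 m from the base axis. Payload 10.4 kg.
Tool frame: the origin (TCP) lies midway between the tips of the shut fingers; the grasp point (between the pads) lies 19 mm behind it (bot.pinch_z is the distance from the TCP to the grasp point, in m); y points along the fingers, x is the direction in which the jaws open and shut, and the axes are right-handed (so a half turn about y gives the same grasp; the last joint's range is limited). The gripper opens to 85 mm and grips with 20 to 120 N. Pads are 22 mm wide; open, the fingers measure 114 mm over their backs; the gripper's body (76 mm by 85 mm) begins 54 mm behind the grasp point. The pads swing forward as they close: fully open they stand 13 mm farther back than shut.
Start: joints at [-1.359, 0.332, -0.065, 1.46, 0.022, 1.35, -0.088], TCP at [0.145, 0.608, 0.231] pointing down, gripper open.
Joint ranges: [-2.6, 2.6], [-0.5, 2.12], [-1.47, 1.34], [0.16, 2.42], [-1.27, 4.41], [0.06, 2.06], [-2.6, 2.6]. Speed limits (rad/s): [2.22, 2.22, 2.79, 2.79, 3.14, 3.14, 3.14].

## Interface

Orientations are given as a rotation vector (axis times angle).
In Python, from workcell import bot gives the robot as it stands.
- The arm moves only by the tool servo_tool, never from a script. Its arguments are lists of equal length, an entry for each row: "rot": the turn, a rotation vector about the world's x, y, z in rad, a list of three; "dp": the shift along the world's x, y, z in mm, a list of three; "fingers": the opening, from -1 (shut) to 1 (fully open), so that 0 is half open. In form: {"rot": [[wx, wy, wz], ...], "dp": [[x, y, z], ...], "fingers": [fingers, ...]}. A call has 1 to 8 rows; each row shifts and turns the commanded pose from where the row before left it; what a row does not reach is not made up. A row lasts 1/10 s, in which the tool goes at most 50 mm and 8.59 degrees, less where a joint would pass 70% of its speed; a pose out of reach is approached as far as the arm can. A call with a gripper value outside its range is refused whole. The fingers move at their own pace and stop on an object; "newtons" is the grip in N (left out, the last holds). Time passes only in rows, so rows that do not move let the fingers close. It gives the time, the measured TCP pose, the force and the opening at its end, in the units of the state.
- bot.state(): the state, without advancing time (a new reading comes with each control period).
- bot.capture(name): name is "scene" or "top" or "wrist"; returns the picture (384x512x3 uint8, blue, green, red); there is no depth.
- bot.camera_model(name): a dict with "camera_matrix" (3x3 intrinsics, pixels), "xyz" and "orientation" of the camera in the world. Camera axes: x right, y up, looking along -z (the intrinsics and any distortion apply to the point x, -y, -z); pixel columns grow to the right and rows downward; lengths in m; the calibration is good to about 2 mm. A picture is of the moment at which its call begins: read the wrist's pose just before it. camera_model takes no time and is no camera call; for the wrist camera it gives the pose at the moment of the call.
- bot.close_job(): hands the job in, once; it reports no verdict.
Trained networks look in the newest picture that a camera, given by its name, has taken for a name from the list of things; names that differ only in an ending like _2 or _b are one class to them, and where a whole thing is asked for, a point or a joint stands for the part that bears it (a point fixed in the world has none). Each returns a list of dicts, best first, with "p" (0 to 1); they miss things now and then, are a little off and sometimes report something else, mostly with a low value. They report only what shows in the picture. A call takes as long as a camera call. They do not tell look-alikes from the thing itself.
- bot.masks_of(thing, camera): "region" (384x512 bool, what is visible of it) and "extent" ([left, top, right, bottom] in pixels, round what is visible of it).
- bot.pinpoint(thing, camera): "uv" ([column, row] in pixels: a listed point, or the origin of a listed thing).
The state is a dict: "time": time; "q": joint angles; "joint_vel": joint speeds; "joint_efforts": joint torques, N m; "tool_pos": TCP position; "orientation": TCP orientation; "contact_force": force on the tool from outside, world axes, zero at the start; "ft_torque": the same for the moment, N m; "opening": opening from 0.0 (shut) to 1.0 (fully open).
Only numpy, scipy, OpenCV 4.12 (cv2) and the standard library are available. Lean on these libraries where they do the work, as an engineer would, in place of code of your own. Each camera call takes 0.05 s, during which the arm holds its last target. There are 200 camera calls.

## Working session

There is one attempt and no reset: what is moved stays moved. The work goes in short steps, Python scripts to look and compute and a tool call to move; the robot and the scene stay as the last step left them, time stands still between calls to the robot, and variables do not carry over. Pictures are saved under pics/ and viewed, about 8 in all and at most 12, crops included, and the job is handed in when it is done.

Besides the shell and the picture viewer there is one more tool, called after "Emit:" by a JSON object that holds its "op" and its "data". servo_tool: Moves the arm, as the interface text tells. Its arguments: {"type":"object","properties":{"rot":{"type":"array","items":{"type":"array","items":{"type":"number"}}},"dp":{"type":"array","items":{"type":"array","items":{"type":"number"}}},"fingers":{"type":"array","items":{"type":"number"}},"newtons":{"type":"number"}},"required":["rot","dp","fingers"]}

```bash
ls; mkdir -p pics
cat > h.py <<'E'
import numpy as np, cv2
from scipy.spatial.transform import Rotation as R
from workcell import bot
def ray(cam,uv):
    m=bot.camera_model(cam);K=np.array(m["camera_matrix"]);d=m.get("distortion")
    p=cv2.undistortPoints(np.array([[uv]],float),K,np.array(d,float) if d is not None else None)[0,0]
    o=np.array(m["orientation"],float)
    r=R.from_rotvec(o) if o.size==3 else (R.from_matrix(o) if o.size==9 else R.from_quat(o))
    return np.array(m["xyz"]),r.apply([p[0],-p[1],-1])
def at(cam,uv,z):
    c,d=ray(cam,uv);return c+d*(z-c[2])/d[2]
E
python3 - <<'E'
from h import *
print(bot.camera_model("top"));print(bot.state())
for c in("scene","top"):
    im=bot.capture(c);cv2.imwrite(f"pics/{c}0.png",im)
Z=dict(bolt_knob=.13,keeper=.083,paddle_pad=.121,pod=0,switchbox=0,paddle=.075,collar=0,bottle=0,tin=0,plate=0,dumbbell=0)
for t,z in Z.items():
  for c in("top","scene"):
    for r in bot.pinpoint(t,c)[:3]:
        print(t,c,np.round(r["uv"]),round(r["p"],2),at(c,r["uv"],z).round(3))
E
```

```text
pics
{'camera_matrix': array([[405.81621277,   0.        , 247.34247861],
       [  0.        , 405.81621277, 194.41949456],
       [  0.        ,   0.        ,   1.        ]]), 'xyz': array([0.31195048, 0.02445381, 1.3897204 ]), 'orientation': array([ 0.14736362, -0.14564392, -1.58452401])}
{'time': 0.0, 'q': array([-1.35860332,  0.3328822 , -0.06469789,  1.46092852,  0.02163737,
        1.34989352, -0.08854085]), 'joint_vel': array([ 1.90081495e-03, -7.34320641e-05,  6.84388892e-04,  2.70145926e-04,
        9.54044615e-04,  1.02465608e-03, -1.17591485e-04]), 'joint_efforts': array([ 7.14769521e-04, -6.25455379e+01,  4.92985547e-02, -3.91610706e+01,
        1.61029090e-02,  9.96032380e-03, -2.35116340e-05]), 'tool_pos': array([0.14533379, 0.60749016, 0.2305156 ]), 'orientation': array([-1.31214358, -1.03377379,  1.03551912]), 'contact_force': array([-0.01934697,  0.45942291, -0.75996213]), 'ft_torque': array([-0.00301724, -0.00212078,  0.0443287 ]), 'opening': 0.9967356937128858}
bolt_knob top [195. 188.] 0.45 [0.572 0.19  0.13 ]
bolt_knob scene [308. 163.] 0.66 [0.571 0.176 0.13 ]

[... 1063 characters left out ...]
[137. 214.] 0.76 [ 0.421 -0.325  0.075]
paddle scene [213. 231.] 0.64 [ 0.606 -0.184  0.075]
collar top [255. 199.] 0.47 [ 0.558 -0.002  0.   ]
collar scene [253. 213.] 0.61 [ 0.541 -0.008  0.   ]
bottle top [386. 190.] 0.83 [ 0.582 -0.459  0.   ]
bottle scene [346. 236.] 0.75 [0.782 0.156 0.   ]
bottle scene [121. 286.] 0.6 [ 0.577 -0.454  0.   ]
bottle scene [323. 192.] 0.6 [0.59  0.232 0.   ]
tin top [386. 188.] 0.75 [ 0.588 -0.46   0.   ]
tin scene [287. 245.] 0.76 [ 0.709 -0.005  0.   ]
plate top [308. 138.] 0.56 [ 0.774 -0.197  0.   ]
plate scene [240. 296.] 0.91 [ 0.784 -0.213  0.   ]
dumbbell top [210. 138.] 0.75 [0.781 0.155 0.   ]
dumbbell scene [347. 237.] 0.88 [0.787 0.155 0.   ]
```

Run:
```python
from h import *
a=cv2.imread("pics/scene0.png")[90:330,70:430];b=cv2.imread("pics/top0.png")[90:330,120:440]
cv2.imwrite("pics/a.png",cv2.resize(a,None,fx=2.2,fy=2.2,interpolation=2));cv2.imwrite("pics/b.png",cv2.resize(b,None,fx=2.5,fy=2.5,interpolation=2))
```

```text
(no output)
```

View pics/a.png

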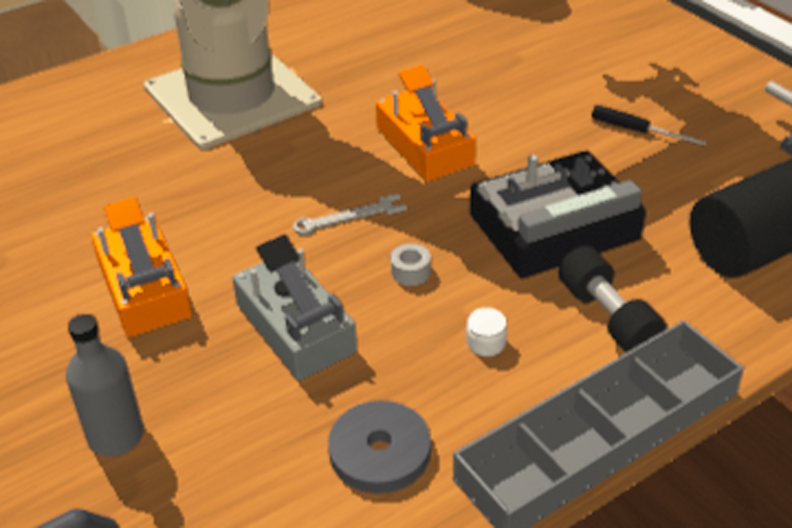

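View pics/b.png

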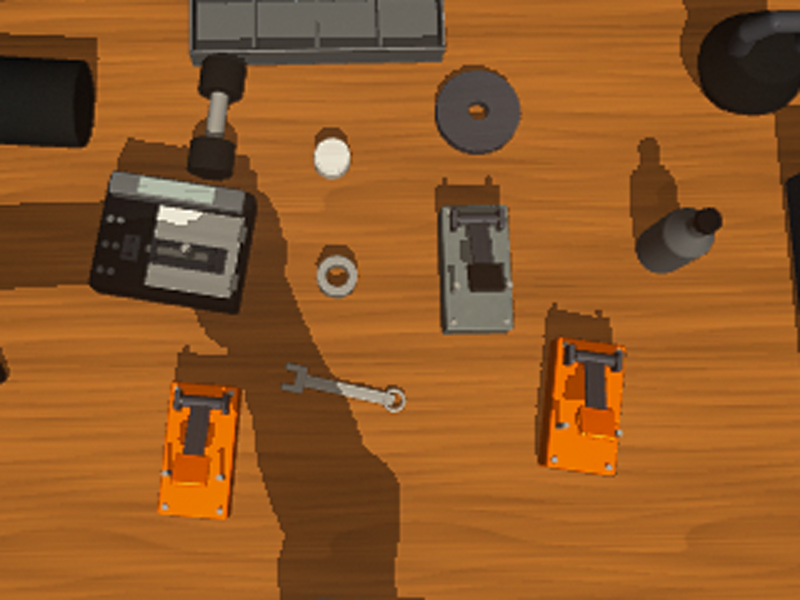

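The real switch is the grey one, at scene (196,203) and top (314,198). The look-alikes are the two orange ones at top (360,258) and (197,273). The pod knob is at top (194,189).

Run:
```python
from h import *
s=bot.state();r=R.from_rotvec(s["orientation"]);print(r.as_matrix().round(3))
P=lambda u,v,z:at("top",(120+u/2.5,90+v/2.5),z)
def yaw(a,b,ax):
    d=b-a;return np.arctan2(d[1],d[0]) if ax=="x" else np.arctan2(-d[0],d[1])
print("pod",yaw(P(240,313,.065),P(92,288,.065),"y"),yaw(P(255,192,.097),P(112,172,.097),"y"))
print("sw",yaw(P(446,332,.058),P(441,207,.058),"x"),yaw(P(512,331,.058),P(508,207,.058),"x"),yaw(P(512,331,.058),P(446,332,.058),"y"))
print("posts",P(455,285,.099),P(513,284,.099))
k=.5*(at("top",(194,189),.13)+at("scene",(308,163),.13));print(k)
for y in(-.15,):
  for sg in(1,-1):
    # tool x along pod y*sg, z down
    x=sg*np.array([-np.sin(y),np.cos(y),0]);z=np.array([0,0,-1]);M=np.c_[x,np.cross(z,x),z]
    print(sg,(R.from_matrix(M)*r.inv()).as_rotvec().round(3))
```

```text
[[ 0.233 -0.    -0.973]
 [ 0.973  0.     0.233]
 [ 0.    -1.     0.   ]]
pod -0.1870407960452309 -0.16211284069730192
sw -0.001936628909972193 -0.021677724038650256 -0.0035918923594928306
posts [ 0.52023291 -0.15183132  0.099     ] [ 0.52012252 -0.22657215  0.099     ]
[0.57121149 0.18329394 0.13      ]
1 [-0.3   -1.542  0.067]
-1 [-2.14   0.417 -2.178]
```

Emit:
{"op": "servo_tool", "data": {"rot": [[0,0,0],[0,0,0],[0,0,0],[0,0,0],[0,0,0],[0,0,0.03],[0,0,0.03],[0,0,0]], "dp": [[30,-30,0],[30,-30,0],[30,-30,0],[30,-30,0],[30,-30,0],[30,-30,0],[30,-30,0],[30,-30,0]], "fingers": [1,1,1,1,1,1,1,1]}}

```text
time: 2.0
tool_pos: [0.3864, 0.3665, 0.2316]
orientation: [-1.286, -1.081, 1.08]
contact_force: [0.4, 1.5, -0.3]
opening: 1.0
```

Emit:
{"op": "servo_tool", "data": {"rot": [[0,0,0],[0,0,0],[0,0,0],[0,0,0],[0,0,0],[0,0,0],[0,0,0],[0,0,0]], "dp": [[30,-30,0],[30,-30,0],[30,-30,0],[30,-30,0],[25,-30,0],[20,-30,0],[0,0,0],[0,0,0]], "fingers": [1,1,1,1,1,1,1,1]}}

```text
time: 2.8
tool_pos: [0.5506, 0.1873, 0.2313]
orientation: [-1.287, -1.078, 1.078]
contact_force: [0.1, -0.1, -0.8]
opening: 1.002
```

Run:
```python
from h import *
print(bot.state()["tool_pos"], bot.camera_model("wrist")["xyz"])
im=bot.capture("wrist");cv2.imwrite("pics/w1.png",im)
for t,z in dict(bolt_knob=.13,keeper=.083,pod=0).items():
    for r in bot.pinpoint(t,"wrist")[:3]: print(t,np.round(r["uv"]),round(r["p"],2),at("wrist",r["uv"],z).round(3))
```

```text
[0.55060062 0.18732311 0.23128168] [0.47269964 0.20149808 0.37442392]
bolt_knob [265. 209.] 0.57 [0.57  0.196 0.13 ]
keeper [336. 190.] 0.85 [0.581 0.276 0.083]
keeper [82. 67.] 0.18 [0.412 0.045 0.083]
pod [286. 187.] 0.65 [0.595 0.227 0.   ]
```

View pics/w1.png

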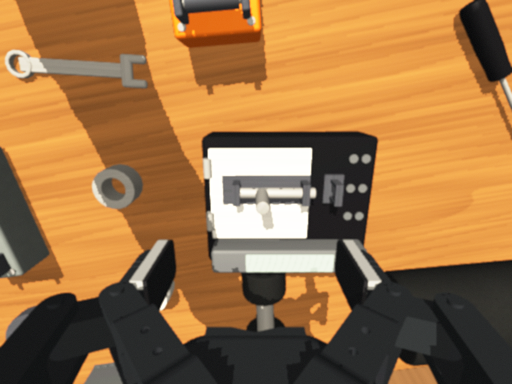

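Emit:
{"op": "servo_tool", "data": {"rot": [[0,0,0],[0,0,0],[0,0,0],[0,0,0],[0,0,0],[0,0,0]], "dp": [[7,1,-25],[7,1,-25],[6,0,-25],[0,0,-25],[0,0,-24],[0,0,0]], "fingers": [1,1,1,1,1,1]}}

```text
time: 3.6
tool_pos: [0.5679, 0.1903, 0.1042]
orientation: [-1.284, -1.076, 1.085]
contact_force: [-0.9, 0.1, 0.4]
opening: 1.003
```

Run:
```python
from h import *
print(bot.state()["tool_pos"])
im=bot.capture("scene");cv2.imwrite("pics/s1.png",cv2.resize(im[100:250,230:430],None,fx=3.5,fy=3.5,interpolation=2))
im=bot.capture("wrist");cv2.imwrite("pics/w2.png",im)
```

```text
[0.5679361  0.19030756 0.10419233]
```

View pics/s1.png

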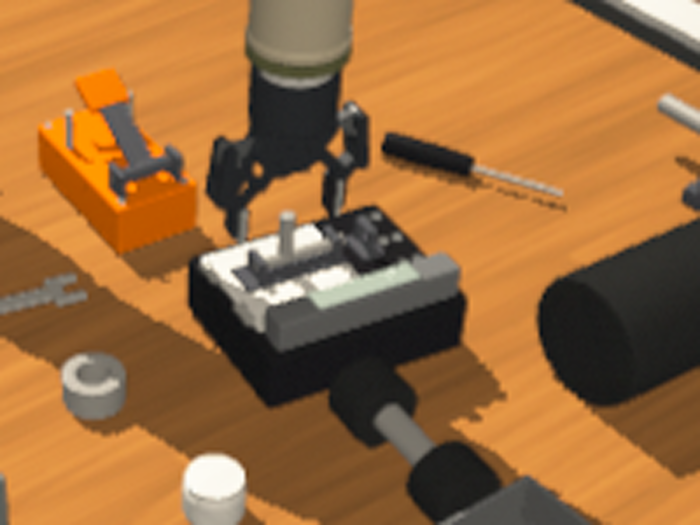

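The crop shows the knob between the open fingers, at about (288,230). Closing the jaws on it.

Emit:
{"op": "servo_tool", "data": {"rot": [[0,0,0],[0,0,0],[0,0,0],[0,0,0],[0,0,0],[0,0,0],[0,0,0],[0,0,0]], "dp": [[0,0,2],[0,0,0],[0,0,0],[0,0,0],[0,0,0],[0,0,0],[0,0,0],[0,0,0]], "fingers": [-1,-1,-1,-1,-1,-1,-1,-1], "newtons": 30}}

```text
time: 4.5
tool_pos: [0.5705, 0.19, 0.1097]
orientation: [-1.287, -1.08, 1.079]
contact_force: [-1.5, -0.1, 5.1]
opening: 0.147
```

Emit:
{"op": "servo_tool", "data": {"rot": [[0,0,0],[0,0,0],[0,0,0],[0,0,0],[0,0,0],[0,0,0],[0,0,0],[0,0,0]], "dp": [[0.8,5,0],[0.8,5,0],[0.8,5,0],[0.8,5,0],[0.8,5,0],[0.8,5,0],[0,0,0],[0,0,0]], "fingers": [-1,-1,-1,-1,-1,-1,-1,-1]}}

```text
time: 5.3
tool_pos: [0.5758, 0.2202, 0.1097]
orientation: [-1.287, -1.081, 1.078]
contact_force: [1.9, 1.0, 3.1]
opening: 0.152
```

Emit:
{"op": "servo_tool", "data": {"rot": [[0,0,0],[0,0,0],[0,0,0]], "dp": [[0.5,3,0],[0.3,2,0],[0,0,0]], "fingers": [-1,-1,-1]}}

```text
time: 5.6
tool_pos: [0.5765, 0.2243, 0.1097]
orientation: [-1.288, -1.08, 1.079]
contact_force: [1.0, -0.8, 5.7]
opening: 0.148
```

Emit:
{"op": "servo_tool", "data": {"rot": [[0,0,0],[0,0,0],[0,0,0]], "dp": [[0.3,2,0],[0.3,2,0],[0,0,0]], "fingers": [-1,-1,-1]}}

```text
time: 5.9
tool_pos: [0.5771, 0.2276, 0.1097]
orientation: [-1.289, -1.079, 1.079]
contact_force: [1.0, -3.0, 6.8]
opening: 0.146
```

Emit:
{"op": "servo_tool", "data": {"rot": [[0,0,0],[0,0,0],[0,0,0]], "dp": [[0.3,2,0],[0,0,0],[0,0,0]], "fingers": [-1,-1,-1]}}

```text
time: 6.2
tool_pos: [0.5772, 0.2277, 0.1097]
orientation: [-1.29, -1.076, 1.08]
contact_force: [-2.8, -10.2, 10.3]
opening: 0.148
```

Emit:
{"op": "servo_tool", "data": {"rot": [[0,0,0],[0,0,0],[0,0,0],[0,0,0],[0,0,0],[0,0,0],[0,0,0],[0,0,0]], "dp": [[0,0,0],[0,0,0],[0,0,0],[0,0,0],[0,0,20],[0,0,40],[0,0,45],[0,0,0]], "fingers": [0.5,0.5,0.5,0.5,0.5,0.5,0.5,0.5]}}

```text
time: 7.0
tool_pos: [0.5795, 0.2319, 0.221]
orientation: [-1.289, -1.088, 1.072]
contact_force: [1.2, 0.4, -0.2]
opening: 0.751
```

Run:
```python
from h import *
print(bot.state()["tool_pos"])
im=bot.capture("scene");cv2.imwrite("pics/s2.png",im)
im=bot.capture("wrist");cv2.imwrite("pics/w3.png",im)
for t,z in dict(bolt_knob=.13,keeper=.083).items():
  for c in ("scene","wrist"):
    for r in bot.pinpoint(t,c)[:3]: print(t,c,np.round(r["uv"]),round(r["p"],2),at(c,r["uv"],z).round(3))
cv2.imwrite("pics/c3.png",np.hstack([cv2.resize(cv2.imread("pics/w3.png")[100:300,180:430],(500,400)),cv2.resize(cv2.imread("pics/s2.png")[130:220,270:370],(300,400)[:1]+(400,))]))
```

```text
[0.5795176  0.23194577 0.22100174]
bolt_knob scene [255. 214.] 0.68 [ 0.666 -0.083  0.13 ]
bolt_knob scene [321. 157.] 0.57 [0.572 0.226 0.13 ]
bolt_knob wrist [249. 194.] 0.96 [0.573 0.227 0.13 ]
keeper scene [334. 167.] 0.85 [0.587 0.269 0.083]
keeper scene [256. 212.] 0.55 [ 0.618 -0.048  0.083]
keeper wrist [292. 177.] 0.71 [0.578 0.27  0.083]
```

View pics/c3.png

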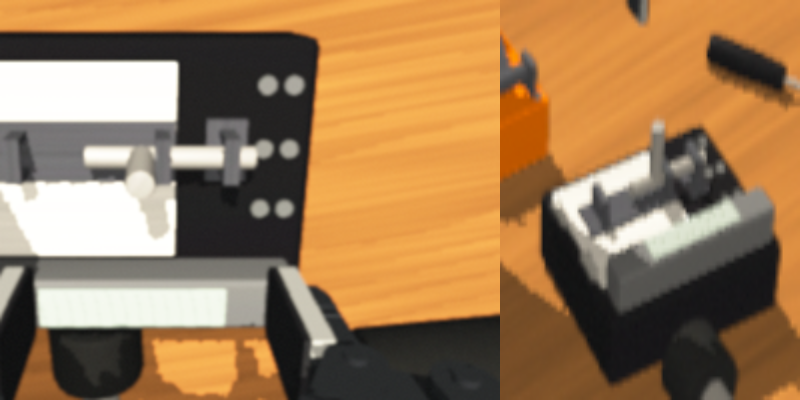

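The bolt end passes through the keeper strap, at crop (230,155). The push met a hard stop after about 38 mm of travel, and the knob reading moved about 38 mm. Going to the switch.

Emit:
{"op": "servo_tool", "data": {"rot": [[0,0,0],[0,0,0.03],[0,0,0.03],[0,0,0.03],[0,0,0.03],[0,0,0.03],[0,0,0.02],[0,0,0]], "dp": [[-5,-30,0],[-5,-40,0],[-5,-40,0],[-5,-40,0],[-5,-40,0],[-5,-40,0],[-5,-40,0],[-5,-30,0]], "fingers": [-1,-1,-1,-1,-1,-1,-1,-1]}}

```text
time: 8.1
tool_pos: [0.5359, -0.0719, 0.2136]
orientation: [-1.211, -1.204, 1.206]
contact_force: [0.2, 0.8, 0.5]
opening: -0.002
```

Emit:
{"op": "servo_tool", "data": {"rot": [[0,0,0],[0,0,0],[0,0,0],[0,0,0],[0,0,0],[0,0,0]], "dp": [[-4,-30,0],[-4,-30,0],[-4,-30,0],[-2,-30,0],[0,0,0],[0,0,0]], "fingers": [-1,-1,-1,-1,-1,-1]}}

```text
time: 8.7
tool_pos: [0.5224, -0.1894, 0.2135]
orientation: [-1.211, -1.204, 1.205]
contact_force: [-0.3, 1.0, 0.7]
opening: 0.001
```

Run:
```python
from h import *
s=bot.state();print(s["tool_pos"],s["opening"],R.from_rotvec(s["orientation"]).as_matrix().round(3))
im=bot.capture("wrist");cv2.imwrite("pics/w4.png",im)
bot.capture("scene");bot.capture("top")
for t,z in dict(paddle_pad=.121,paddle=.075,switchbox=0).items():
  for c in ("wrist","scene","top"):
    for r in bot.pinpoint(t,c)[:3]: print(t,c,np.round(r["uv"]),round(r["p"],2),at(c,r["uv"],z).round(3))
```

```text
[ 0.52243767 -0.18935237  0.2135459 ] 0.001043055425899072 [[ 0.006 -0.001 -1.   ]
 [ 1.     0.     0.006]
 [ 0.    -1.     0.001]]
paddle_pad wrist [255. 204.] 0.78 [ 0.534 -0.187  0.121]
paddle_pad scene [195. 202.] 0.75 [ 0.52  -0.186  0.121]
paddle_pad scene [126. 187.] 0.72 [ 0.349 -0.319  0.121]
paddle_pad scene [260. 124.] 0.61 [0.298 0.188 0.121]
paddle_pad top [197. 276.] 0.94 [0.299 0.184 0.121]
paddle_pad top [359. 258.] 0.61 [ 0.346 -0.318  0.121]
paddle_pad top [314. 201.] 0.52 [ 0.527 -0.189  0.121]
paddle wrist [103.  82.] 0.66 [ 0.427 -0.332  0.075]
paddle scene [212. 232.] 0.93 [ 0.609 -0.188  0.075]
paddle scene [270. 149.] 0.62 [0.382 0.17  0.075]
paddle top [358. 236.] 0.69 [ 0.418 -0.33   0.075]
paddle top [202. 249.] 0.63 [0.383 0.171 0.075]
paddle top [310. 179.] 0.54 [ 0.609 -0.186  0.075]
switchbox wrist [257. 188.] 0.78 [ 0.557 -0.186  0.   ]
switchbox wrist [138.  34.] 0.58 [ 0.37  -0.322  0.   ]
switchbox scene [264. 156.] 0.85 [0.315 0.189 0.   ]
switchbox scene [138. 222.] 0.84 [ 0.373 -0.315  0.   ]
switchbox scene [207. 236.] 0.62 [ 0.549 -0.175  0.   ]
switchbox top [309. 198.] 0.92 [ 0.557 -0.191  0.   ]
switchbox top [348. 251.] 0.92 [ 0.371 -0.315  0.   ]
switchbox top [201. 272.] 0.91 [0.311 0.185 0.   ]
```

View pics/w4.png

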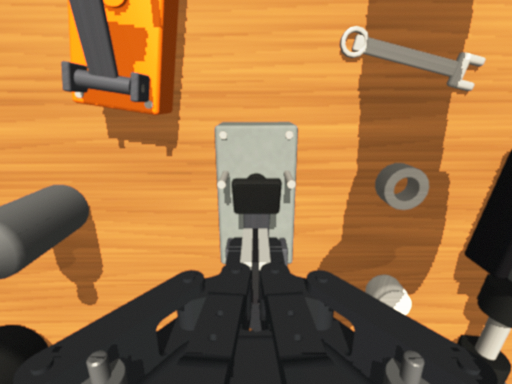

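The wrist image shows the grey switch under the shut fingers. The black pad is at (256,195), midway between the posts at (221,184) and (291,184). Descending.

Emit:
{"op": "servo_tool", "data": {"rot": [[0,0,0],[0,0,0],[0,0,0],[0,0,0],[0,0,0],[0,0,0]], "dp": [[0,0,-25],[0,1,-25],[0,0,-20],[0,0,-10],[0,0,0],[0,0,0]], "fingers": [-1,-1,-1,-1,-1,-1]}}

```text
time: 9.9
tool_pos: [0.5233, -0.1883, 0.1351]
orientation: [-1.212, -1.206, 1.205]
contact_force: [0.4, 0.4, 0.5]
opening: -0.005
```

Emit:
{"op": "servo_tool", "data": {"rot": [[0,0,0],[0,0,0],[0,0,0],[0,0,0],[0,0,0]], "dp": [[0,0,-4],[0,0,-4],[0,0,-4],[0,0,0],[0,0,0]], "fingers": [-1,-1,-1,-1,-1]}}

```text
time: 10.4
tool_pos: [0.5232, -0.1883, 0.1226]
orientation: [-1.212, -1.206, 1.205]
contact_force: [-0.3, -0.2, 3.2]
opening: 0.004
```

Emit:
{"op": "servo_tool", "data": {"rot": [[0,0,0],[0,0,0],[0,0,0],[0,0,0],[0,0,0],[0,0,0]], "dp": [[0,0,-4],[0,0,-4],[0,0,-4],[0,0,-3],[0,0,0],[0,0,0]], "fingers": [-1,-1,-1,-1,-1,-1]}}

```text
time: 11.0
tool_pos: [0.5228, -0.1883, 0.1078]
orientation: [-1.211, -1.205, 1.205]
contact_force: [-2.6, 0.2, 8.0]
opening: -0.0
```

Emit:
{"op": "servo_tool", "data": {"rot": [[0,0,0],[0,0,0],[0,0,0],[0,0,0],[0,0,0]], "dp": [[0,0,-3],[0,0,-3],[0,0,0],[0,0,0],[0,0,0]], "fingers": [-1,-1,-1,-1,-1]}}

```text
time: 11.5
tool_pos: [0.5227, -0.1884, 0.1019]
orientation: [-1.211, -1.205, 1.205]
contact_force: [-3.3, -0.0, 9.5]
opening: -0.005
```

Run:
```python
from h import *
for i in range(6):
    im=bot.capture("scene");s=bot.state();print(s["tool_pos"].round(4),s["contact_force"].round(1))
w=bot.capture("wrist")
a=cv2.resize(im[170:260,150:240],(400,400),interpolation=2);b=cv2.resize(w[100:300,160:360],(400,400),interpolation=2)
cv2.imwrite("pics/p1.png",np.hstack([a,b]))
```

```text
[ 0.5228 -0.1884  0.102 ] [-3.1  0.4  9. ]
[ 0.5228 -0.1884  0.1019] [-3.3 -0.3  9.9]
[ 0.5228 -0.1884  0.102 ] [-4.  -0.7  7.9]
[ 0.5227 -0.1884  0.1019] [-3.   0.5  8.4]
[ 0.5228 -0.1884  0.1019] [-2.7 -0.9  9.8]
[ 0.5228 -0.1884  0.102 ] [-3.9  0.1  8.6]
```

View pics/p1.png

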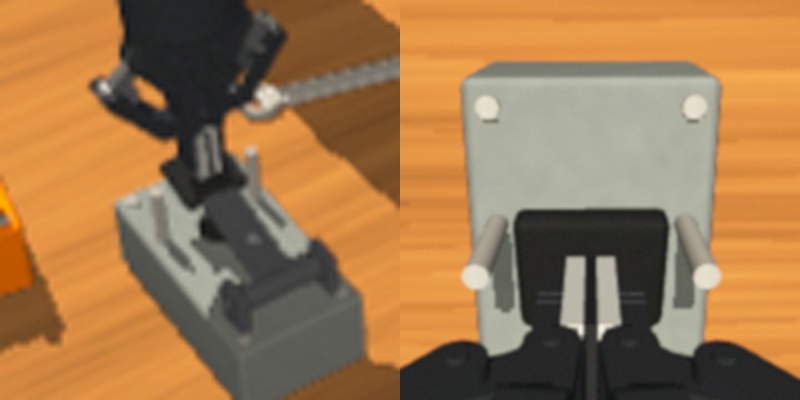

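The shut fingertips sit on the pad between the posts, with the pad about level with their tops. The load is steady at about 9 N, which matches the half-way value. Handing in.

```bash
python3 -c "
from workcell import bot
print(bot.close_job());s=bot.state();print(s['time'],s['tool_pos'],s['contact_force'])"
```

```text
the job is handed in; nothing more can be done
None
the job is handed in; nothing more can be done
```

The bolt is home in its keeper and the job was handed in with the shut fingertips still holding the grey switch's paddle half-way down. No verdict was reported.

- **Bolt:** I pinched the knob and slid it about 38 mm to a hard stop, where the push reached about 10 N with no further travel. The close picture afterwards showed the bolt's end through the keeper strap.
- **Paddle:** My last readings were a steady tip height of 0.102 m, which puts the pad centre at about 0.100 m (half-way is 0.099 m). The upward force was 8–10 N, against about 9 N expected half-way. The last picture showed the fingertips on the pad, between the index posts.
- **Bystanders:** I touched nothing else that I could see. I did not measure their positions again at the end.
- **Disagreements:** The networks also reported the two orange look-alikes as the switch, and I ruled those out by colour. Position estimates from different cameras differed by 10–20 mm at most, which the jaws and the pad had room for. My try at reading the state after hand-in returned nothing.

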